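# Cure the rocking balance slab

### The arm

A 6-joint arm with a two-finger parallel gripper is mounted at the origin on the work surface. World frame = base frame: x ahead of the robot, y to its left, z up, the work surface at z = 0. Lengths are in m, angles in rad, forces in N, time in s.
With the tool pointing down it reaches from about 0.35 to 0.975 m from the base axis. Payload 7.1 kg.
Tool frame: the origin (TCP) lies on the centre line of the jaws, within the pads' length; the fingertips stand 25 mm ahead of it and the grasp point (between the pads) lies 6 mm ahead of it (ctrl.tips_ahead is the distance from the TCP to the fingertips, in m); z points along the fingers, y is the direction in which the jaws open and shut (so a half turn about z gives the same grasp; the last joint's range is limited). The gripper opens to 88 mm and grips with 3 to 60 N. Pads are 20 mm wide; open, the fingers measure 115 mm over their backs; the gripper's body (75 mm by 178 mm) begins 61 mm behind the grasp point.
Start: joints at [1.281, 0.423, 1.63, -0, 1.089, -0.019], TCP at [0.167, 0.602, 0.248] pointing down, gripper open.
Joint ranges: [-3, 3], [-0.9, 2.11], [0.09, 2.58], [-1.31, 4.45], [0.11, 2.69], [-2.54, 2.54]. Speed limits (rad/s): [2.39, 2.39, 3.01, 3.14, 3.14, 3.14].

### API

Orientations are given as a unit quaternion [w, x, y, z].
In Python, from workcell import readout, optics, order, ctrl gives the robot as it stands.
- The arm moves only by the tool drive_tool, never from a script. Its argument "rows" is a list of rows, each a list of 2 entries, a list of its own where there are three numbers: the shift along the tool's x, y, z in cm, then the turn, a rotation vector about the tool's x, y, z in rad. In form: [[[x, y, z], [wx, wy, wz]], ...]. A call has 1 to 10 rows; each row is the pose to reach, as a shift and turn from the pose commanded when the call began, along the tool's axes at that moment; what a row does not reach only later rows make up. A row lasts 1/8 s, in which the tool goes at most 62.5 mm and 10.7 degrees, less where a joint would pass 70% of its speed; a pose out of reach is approached as far as the arm can. A call with a gripper value outside its range is refused whole. "jaw" is the finger opening in cm, from 0 to 8.78, set as the call begins (left out, the last holds). The fingers move at their own pace and stop on an object; the grip force is fixed at half the most. Time passes only in rows, so rows that repeat a pose let the fingers close. It gives the time, the measured TCP pose, the force and the opening at its end, in the units of the state.
- readout.read_state(): the state, without advancing time (a new reading comes with each control period).
- optics.grab_frame(name): name is "scene" or "top" or "wrist"; returns the picture (384x512x3 uint8, red, green, blue); there is no depth.
- optics.calibration(name): a dict with "mtx" (3x3 intrinsics, pixels), "view" (4x4, takes a point from world to camera coordinates); the wrist camera has in their place "hand_eye" (4x4, takes a point from camera to tool coordinates, whose origin is the TCP and whose axes are the flange's). Camera axes: x right, y up, looking along -z (the intrinsics and any distortion apply to the point x, -y, -z); pixel columns grow to the right and rows downward; lengths in m; the calibration is good to about 2 mm. A picture is of the moment at which its call begins: read the wrist's pose just before it. calibration takes no time and is no camera call.
- order.hand_in(): hands the job in, once; it reports no verdict.
The state is a dict: "time_s": time; "qpos": joint angles; "dq": joint speeds; "joint_torque": joint torques, N m; "eef_pos": TCP position; "tool_rot": TCP orientation; "force": force on the tool from outside, world axes, zero at the start; "torque": the same for the moment, N m; "gripper_width": finger opening in m.
Only numpy, scipy, OpenCV 4.12 (cv2) and the standard library are available. Lean on these libraries where they do the work, as an engineer would, in place of code of your own. Each camera call takes 0.05 s, during which the arm holds its last target.

### The job

The stone balance slab rocks because one of its corners is badly supported: press down on its corner marks one after another with the fingertips until you find the corner that gives, let it come back up, then press that corner's steel shim tab down flat. Leave the other three shim tabs standing as they are, and do not grasp, lift or shift the slab or any of the things standing around.

Things in the scene. Friction and masses are not known exactly. Their poses are not given: they have to be found in the camera images.
- base: shallow grey levelling housing, 220 (x) x 300 (y) x 26 mm, fixed to the bench at some yaw. Origin: centre of its underside; x, y along its edges, z up. The slab lies over its middle, the shim tabs on its side covers (top at 26 mm) beyond the slab's +y and -y edges. Hidden inside, one of the four foot pads under the slab's corners sits 6 mm low; which one varies, and only pressing shows it
- slab: grey stone slab, 190 (x) x 150 (y) x 18 mm, 1.5 kg, loose, on soft bushes. Origin: centre of its underside, 34 mm above the bench; top level at 52 mm. About 4 N on the mark of the bad corner sinks it 2 mm, 7 N 4 mm (6 mm at most, 10 N) and it comes back when released; the other marks give under 1 mm. Press within 8 mm of a mark: nearer the middle it may give everywhere
- corner_1 (a point): press mark (dark steel dot, 18 mm across) on top of the slab at its near (robot side, -x) left (+y) corner, (-70, 60) mm from the slab's centre; it belongs with shim 1
- corner_2 (a point): press mark (dark steel dot, 18 mm across) on top of the slab at its near (-x) right (-y) corner, (-70, -60) mm from the slab's centre; it belongs with shim 2
- corner_3 (a point): press mark (dark steel dot, 18 mm across) on top of the slab at its far (+x) left (+y) corner, (70, 60) mm from the slab's centre; it belongs with shim 3
- corner_4 (a point): press mark (dark steel dot, 18 mm across) on top of the slab at its far (+x) right (-y) corner, (70, -60) mm from the slab's centre; it belongs with shim 4
- tab_1 (a point): press point on top of shim 1, at the near (robot side, -x) left (+y) corner: a steel tongue 30 mm wide, 3 mm thick, reaching 50 mm outward (+y) from a hinge 11 mm outside the slab's edge, 28 mm high. It slopes up outwards by 0.28 rad. This point, 38 mm from the hinge, is about 40 mm above the bench, and about 29.5 mm when flat on the cover
- tab_2 (a point): press point on top of shim 2, at the near (-x) right (-y) corner: a steel tongue 30 mm wide, 3 mm thick, reaching 50 mm outward (-y) from a hinge 11 mm outside the slab's edge, 28 mm high. It slopes up outwards by 0.28 rad. This point, 38 mm from the hinge, is about 40 mm above the bench, and about 29.5 mm when flat on the cover
- tab_3 (a point): press point on top of shim 3, at the far (+x) left (+y) corner: a steel tongue 30 mm wide, 3 mm thick, reaching 50 mm outward (+y) from a hinge 11 mm outside the slab's edge, 28 mm high. It slopes up outwards by 0.28 rad. This point, 38 mm from the hinge, is about 40 mm above the bench, and about 29.5 mm when flat on the cover
- tab_4 (a point): press point on top of shim 4, at the far (+x) right (-y) corner: a steel tongue 30 mm wide, 3 mm thick, reaching 50 mm outward (-y) from a hinge 11 mm outside the slab's edge, 28 mm high. It slopes up outwards by 0.28 rad. This point, 38 mm from the hinge, is about 40 mm above the bench, and about 29.5 mm when flat on the cover
- shim_1 (a joint): angle of shim 1, rad: 0 to 0.03 standing up at the start, 0.28 flat on the cover. Stiff (5 to 8 N at the press point; lighter touches do nothing), stays where left. It goes flat only at the bad corner, which its hidden inner lip then packs up; at the others a pad below stops it at about 0.12 and it stays bent, which spoils the job
- shim_2 (a joint): angle of shim 2, rad: 0 to 0.03 standing up at the start, 0.28 flat on the cover. Stiff (5 to 8 N at the press point; lighter touches do nothing), stays where left. It goes flat only at the bad corner, which its hidden inner lip then packs up; at the others a pad below stops it at about 0.12 and it stays bent, which spoils the job
- shim_3 (a joint): angle of shim 3, rad: 0 to 0.03 standing up at the start, 0.28 flat on the cover. Stiff (5 to 8 N at the press point; lighter touches do nothing), stays where left. It goes flat only at the bad corner, which its hidden inner lip then packs up; at the others a pad below stops it at about 0.12 and it stays bent, which spoils the job
- shim_4 (a joint): angle of shim 4, rad: 0 to 0.03 standing up at the start, 0.28 flat on the cover. Stiff (5 to 8 N at the press point; lighter touches do nothing), stays where left. It goes flat only at the bad corner, which its hidden inner lip then packs up; at the others a pad below stops it at about 0.12 and it stays bent, which spoils the job
- dish: covered glass dish, 64 mm across, 16 mm high, standing on the middle of the slab; origin: centre of its underside; leave it there
- vial: small capped glass vial, 22 mm across, 42 mm high, standing on the housing's left (+y) cover between the two tabs; origin: centre of its underside
- stopper: tapered cork stopper, 24 mm across, 24 mm high, standing on the housing's right (-y) cover between the two tabs; origin: centre of its underside
- beaker: empty glass beaker, 68 mm across, 85 mm high, on the bench at the left; origin: centre of its underside
- reagent: amber reagent bottle, 56 mm across, 120 mm high, on the bench at the right; origin: centre of its underside
- forceps: steel forceps, 130 mm long, 10 mm high, lying on the bench beyond the housing; origin at its closed end
Things that resemble listed ones, but are neither listed nor needed, are in the scene too. There is more than one size of the slab; the one meant has the size given above.

How it is judged:
By the outcome, as a careful person would: the job done as asked, in the order asked, and still so for the second after the job is handed in, with the robot touching nothing.
It also fails if it takes over 58 s, if anything falls off the work surface, if the arm or the gripper's body presses on something with over 40 N, if the wrist force passes 120 N, or if a joint passes its speed limit or range.

## Working session

There is one attempt and no reset: what is moved stays moved. The work goes in short steps, Python scripts to look and compute and a tool call to move; the robot and the scene stay as the last step left them, time stands still between calls to the robot, and variables do not carry over. Pictures are saved under pics/ and viewed, and the job is handed in when it is done.

Besides the shell and the picture viewer there is one more tool, called after "Request:" by a JSON object that holds its "name" and its "arguments". drive_tool: Moves the arm, as the interface text tells. Its arguments: {"type":"object","properties":{"rows":{"type":"array"},"jaw":{"type":"number"}},"required":["rows"]}

```bash
ls; mkdir -p pics; python3 - <<'E'
from workcell import readout, optics, order, ctrl
import cv2, numpy as np
print(readout.read_state(), ctrl.tips_ahead)
for n in ["scene","top"]:
    f=optics.grab_frame(n); cv2.imwrite(f"pics/{n}0.png",f[:,:,::-1])
    c=optics.calibration(n); print(n,{k:(np.round(v,4).tolist() if hasattr(v,'shape') else v) for k,v in c.items()})
c=optics.calibration("wrist");print(c)
E
```

```text
pics
{'time_s': 0.0, 'qpos': array([ 1.28102047e+00,  4.23818262e-01,  1.63068681e+00,  1.88261073e-05,
        1.08864967e+00, -1.90187888e-02]), 'dq': array([ 3.29395019e-04, -3.16947743e-04, -6.91062258e-05, -5.84501185e-04,
        1.47798402e-03, -6.41037632e-04]), 'joint_torque': array([ 1.92716194e-03, -5.44618142e+01, -2.73647600e+01,  6.44974876e-02,
        2.27526360e-02, -1.34211159e-04]), 'eef_pos': array([0.16699308, 0.60172564, 0.24691704]), 'tool_rot': array([-1.28349738e-04,  1.34969681e-01,  9.90849421e-01, -7.70469582e-04]), 'force': array([ 0.4228072 , -0.62480189,  0.25858659]), 'torque': array([ 0.00740987,  0.00465444, -0.01869177]), 'gripper_width': 0.08753707508772872} 0.025
scene {'mtx': [[474.6999, 0.0, 253.4313], [0.0, 474.6999, 185.4029], [0.0, 0.0, 1.0]], 'view': [[0.5267, 0.85, -0.0095, -0.2984], [-0.548, 0.3481, 0.7606, 0.2481], [0.6498, -0.3954, 0.6491, -1.7473], [0.0, 0.0, 0.0, 1.0]]}
top {'mtx': [[396.9537, 0.0, 259.0519], [0.0, 396.9537, 194.6649], [0.0, 0.0, 1.0]], 'view': [[0.0146, -0.9995, 0.0266, -0.0215], [0.9887, 0.0184, 0.1489, -0.5634], [-0.1493, 0.0241, 0.9885, -1.3648], [0.0, 0.0, 0.0, 1.0]]}
{'mtx': array([[269.40639174,   0.        , 252.2077236 ],
       [  0.        , 269.40639174, 193.07447311],
       [  0.        ,   0.        ,   1.        ]]), 'hand_eye': array([[ 2.62975066e-04,  9.57120679e-01,  2.89689380e-01,
         7.96783347e-02],
       [ 9.99999953e-01, -2.97380617e-04,  7.47493199e-05,
         6.79586676e-04],
       [ 1.57692126e-04,  2.89689347e-01, -9.57120712e-01,
        -1.37650824e-01],
       [ 0.00000000e+00,  0.00000000e+00,  0.00000000e+00,
         1.00000000e+00]])}
```

View pics/scene0.png

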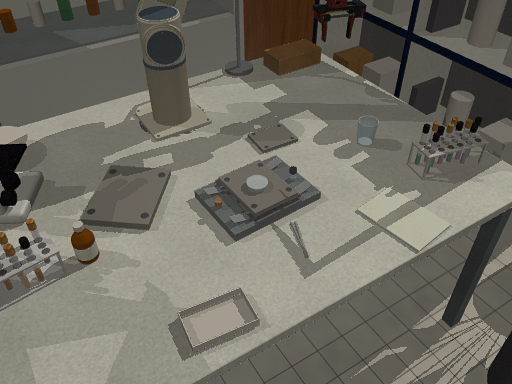

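View pics/top0.png

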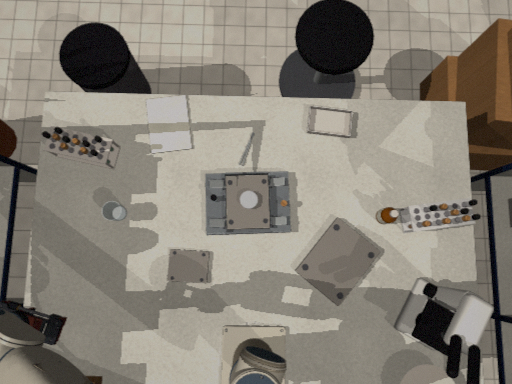

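The top view shows the slab on its housing at (248,202), with the dish in the middle. Two slabs look like it: a small one on the bench at (188,266) and a large turned one at (340,260). Only the middle one lies on a housing with tabs, so I'll crop that one closely.

```bash
python3 - <<'E'
import cv2
f=cv2.imread("pics/top0.png")[160:245,195:300]; cv2.imwrite("pics/topc.png",cv2.resize(f,None,fx=7,fy=7,interpolation=cv2.INTER_CUBIC))
f=cv2.imread("pics/scene0.png")[145:245,185:330]; cv2.imwrite("pics/scenec.png",cv2.resize(f,None,fx=5,fy=5,interpolation=cv2.INTER_CUBIC))
E
```

```text
(no output)
```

View pics/topc.png

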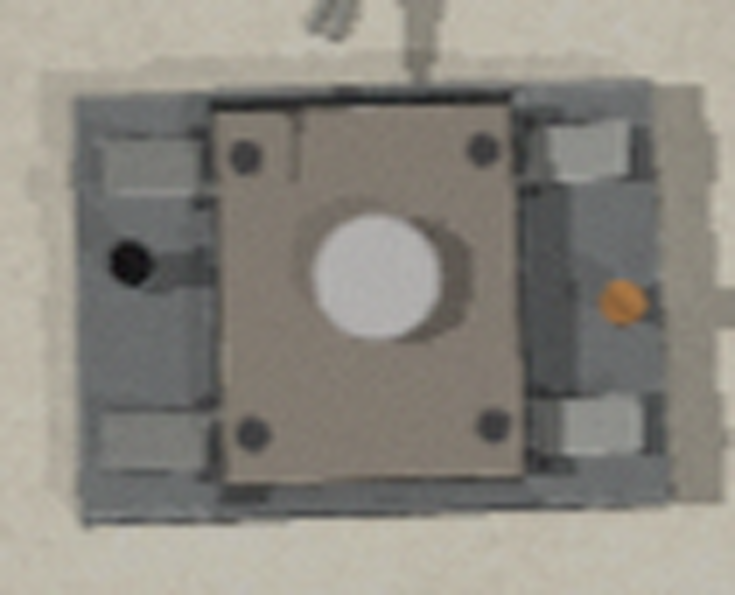

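View pics/scenec.png

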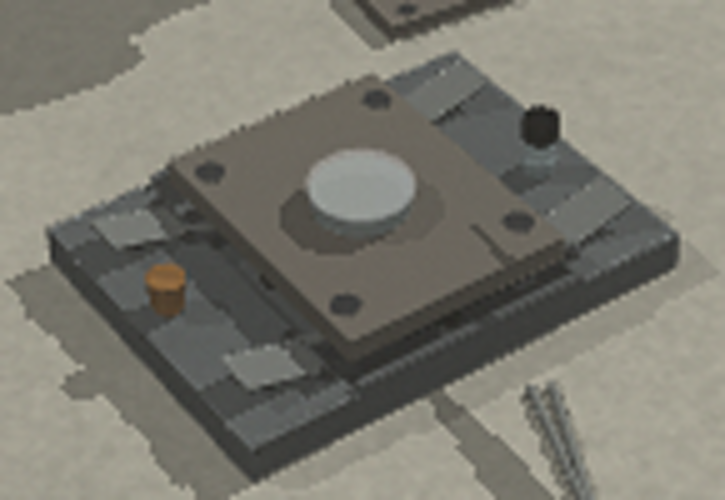

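```bash
cat > h.py <<'E'
import numpy as np, cv2
from workcell import readout, optics
from scipy.spatial.transform import Rotation as R
def Rt(s): q=s["tool_rot"]; return R.from_quat([q[1],q[2],q[3],q[0]]).as_matrix()
def ray(name,uv,z,s=None):
    c=optics.calibration(name); M=c["mtx"]
    if name=="wrist":
        T=np.eye(4); T[:3,:3]=Rt(s); T[:3,3]=s["eef_pos"]; W=T@c["hand_eye"]
    else: W=np.linalg.inv(c["view"])
    out=[]
    for u,v in uv:
        d=np.array([(u-M[0,2])/M[0,0],-(v-M[1,2])/M[1,1],-1]); d=W[:3,:3]@d; o=W[:3,3]
        out.append((o+d*(z-o[2])/d[2])[:2])
    return np.array(out)
def fit(model,w):
    a=model-model.mean(0); b=w-w.mean(0)
    th=np.arctan2((a[:,0]*b[:,1]-a[:,1]*b[:,0]).sum(),(a*b).sum())
    r=np.array([[np.cos(th),-np.sin(th)],[np.sin(th),np.cos(th)]]); t=w.mean(0)-r@model.mean(0)
    return th,r,t,np.linalg.norm(model@r.T+t-w,axis=1)
C=np.array([[-70,60],[-70,-60],[70,60],[70,-60]])/1000
TAB=np.array([[-70,124],[-70,-124],[70,124],[70,-124]])/1000
E
python3 - <<'E'
from h import *
p=np.array([[253,433],[494,426],[243,157],[484,150]])
uv=(p+.5)/7-.5+[195,160]
w=ray("top",uv,.052); print(w); print(fit(C,w))
p=np.array([[376,99],[209,173],[518,221],[346,304]])
uv=(p+.5)/5-.5+[185,145]
w=ray("scene",uv,.052); print(w); print(fit(C,w))
E
```

```text
[[ 0.46627242  0.08536273]
 [ 0.4717775  -0.03444259]
 [ 0.60551621  0.09391306]
 [ 0.61148353 -0.02765981]]
(np.float64(0.051753329172850276), array([[ 0.9986611 , -0.05173023],
       [ 0.05173023,  0.9986611 ]]), array([0.53876242, 0.02929335]), array([0.00056835, 0.00026716, 0.00108003, 0.00071556]))
[[ 0.46351623  0.08721577]
 [ 0.47048096 -0.03336737]
 [ 0.60304655  0.09503684]
 [ 0.60959252 -0.02495124]]
(np.float64(0.05731171700030547), array([[ 0.99835813, -0.05728035],
       [ 0.05728035,  0.99835813]]), array([0.53665906, 0.0309835 ]), array([0.00038463, 0.00051611, 0.00015467, 0.00039079]))
```

The close crop confirms the slab meant: four marks, four tabs, vial on the left, stopper on the right. Both views agree to about 2 mm on centre (0.538, 0.030) and yaw 0.055. Next I'll go over it with the jaws closed and refine with the wrist camera.

Request:
{"name": "drive_tool", "arguments": {"rows": [[[-2,-2,0],[0,0,-0.02]],[[-6,-5.5,0],[0,0,-0.05]],[[-10.5,-9.5,0],[0,0,-0.09]],[[-15,-13.5,0],[0,0,-0.13]],[[-19.5,-17.5,0],[0,0,-0.17]],[[-24,-21.5,0],[0,0,-0.21]],[[-28.5,-25.5,0],[0,0,-0.25]],[[-33,-29.5,0],[0,0,-0.29]],[[-37.5,-33.5,0],[0,0,-0.32]],[[-41,-36.5,0],[0,0,-0.326]]], "jaw": 0}}

```text
time_s: 1.35
eef_pos: [0.4654, 0.1387, 0.2476]
tool_rot: [-0.0, -0.027, 1.0, -0.0]
force: [0.3, 0.2, 0.6]
gripper_width: 0.0006
```

Request:
{"name": "drive_tool", "arguments": {"rows": [[[-2,-3.5,0],[0,0,0]],[[-4.5,-7.5,0],[0,0,0]],[[-6,-10.2,0],[0,0,0]],[[-6.7,-11.2,0],[0,0,0]],[[-6.7,-11.2,0],[0,0,0]],[[-6.7,-11.2,0],[0,0,0]]]}}

```text
time_s: 2.1
eef_pos: [0.537, 0.0336, 0.2475]
tool_rot: [-0.0, -0.028, 1.0, 0.0]
force: [-0.2, 0.4, 0.2]
gripper_width: 0.0005
```

```bash
python3 - <<'E'
from h import *
s=readout.read_state(); print(s["eef_pos"],s["tool_rot"],s["force"])
f=optics.grab_frame("wrist")[:,:,::-1]; cv2.imwrite("pics/w0.png",f)
cv2.imwrite("pics/w0b.png",cv2.resize(f,None,fx=1.5,fy=1.5,interpolation=cv2.INTER_CUBIC))
np.save("s0.npy",s,allow_pickle=True)
E
```

```text
[0.53695423 0.03358826 0.24749215] [-3.93524148e-04 -2.80030927e-02  9.99607753e-01  1.11659049e-04] [-0.1954179   0.38134874  0.18884493]
```

View pics/w0b.png

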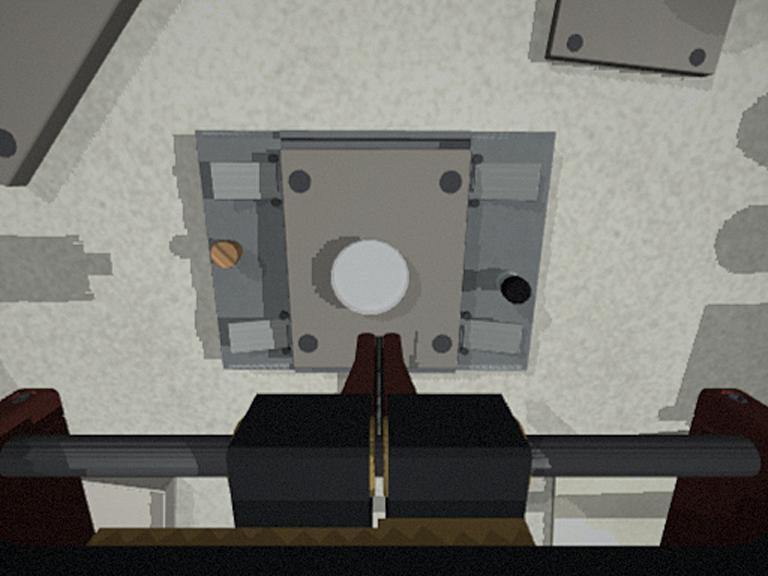

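The wrist view is mirrored: up is towards the robot and right is +y. The marks are c1 (451,181), c2 (299,181), c3 (441,343) and c4 (308,343). The tabs are t1 (510,181), t2 (236,181), t3 (495,336) and t4 (252,335). These are pixels at 1.5x scale.

```bash
python3 - <<'E'
from h import *
s=np.load("s0.npy",allow_pickle=True).item()
g=cv2.cvtColor(cv2.imread("pics/w0.png"),cv2.COLOR_BGR2GRAY)
pts=[]
for u,v in [(451,181),(299,181),(441,343),(308,343)]:
    u0,v0=int(u/1.5),int(v/1.5); p=g[v0-10:v0+11,u0-10:u0+11].astype(float)
    t=(p.min()+np.median(p))/2; m=(p<t).astype(np.uint8)
    n,l,st,ce=cv2.connectedComponentsWithStats(m); k=l[10,10]; pts.append(ce[k]+[u0-10,v0-10]); print(st[k],pts[-1])
w=ray("wrist",pts,.052,s); th,r,t,e=fit(C,w); print(w,th,t,e)
# tabs centres in slab frame (tab mid ~25 mm from hinge, z~.037)
tb=ray("wrist",np.array([[510,181],[236,181],[495,336],[252,335]])/1.5,.037,s); print((tb-t)@r)
E
```

```text
[  3   4  15  15 173] [299.99421965 120.92485549]
[  3   4  15  15 172] [199.31395349 120.65116279]
[  4   5  13  12 122] [294.07377049 228.74590164]
[  4   5  13  12 124] [204.94354839 228.57258065]
[[ 0.46492606  0.08739243]
 [ 0.47137834 -0.0327596 ]
 [ 0.60496818  0.09449876]
 [ 0.6114594  -0.02525104]] 0.052877361132927125 [0.53818299 0.03097014] [0.00027584 0.00013565 0.00010267 0.00020313]
[[-0.07019158  0.11272963]
 [-0.06941626 -0.11537777]
 [ 0.06943371  0.11236326]
 [ 0.06919388 -0.11410253]]
```

Request:
{"name": "drive_tool", "arguments": {"rows": [[[-2,1.6,2],[0,0,0]],[[-5,4.1,6],[0,0,0]],[[-7,5.7,11],[0,0,0]],[[-7.3,5.9,14],[0,0,0]],[[-7.3,5.9,15.5],[0,0,0]],[[-7.3,5.9,16],[0,0,0]],[[-7.3,5.9,16],[0,0,0]],[[-7.3,5.9,16],[0,0,0]]]}}

```text
time_s: 3.15
eef_pos: [0.608, 0.0956, 0.0891]
tool_rot: [0.001, -0.027, 1.0, 0.0]
force: [0.2, -0.8, 0.7]
gripper_width: 0.0004
```

```bash
cat >> h.py <<'E'
def where():
    s=readout.read_state(); th=.0529; r=np.array([[np.cos(th),-np.sin(th)],[np.sin(th),np.cos(th)]])
    tip=s["eef_pos"]+Rt(s)[:,2]*.025
    print("t",s["time_s"],"slabframe tip mm",np.round((tip[:2]-[.5382,.0310])@r*1000,1),"z",round(tip[2]*1000,2),"F",np.round(s["force"],2))
    return s
E
python3 -c "
from h import *
s=where();print(Rt(s)[:,2])
f=optics.grab_frame('wrist')[:,:,::-1]; cv2.imwrite('pics/w1.png',f)"
```

```text
t 3.15 slabframe tip mm [73.1 60.8] z 64.08 F [ 0.22 -0.83  0.69]
[ 2.10617434e-03  2.85014118e-04 -9.99997741e-01]
```

View pics/w1.png

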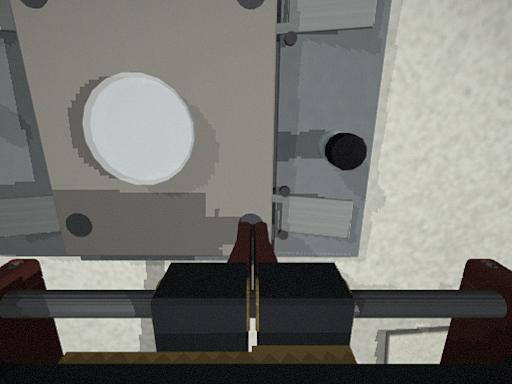

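Tips are over mark 3, which shows at (250,218). Lowering to just above it.

Request:
{"name": "drive_tool", "arguments": {"rows": [[[0,0,0.4],[0,0,0]],[[0,0,0.8],[0,0,0]],[[0,0,1.0],[0,0,0]],[[0,0,1.0],[0,0,0]],[[0,0,1.0],[0,0,0]]]}}

```text
time_s: 3.82
eef_pos: [0.6073, 0.0956, 0.0775]
tool_rot: [-0.0, -0.028, 1.0, -0.0]
force: [0.1, 0.6, -0.1]
gripper_width: 0.0008
```

Request:
{"name": "drive_tool", "arguments": {"rows": [[[0,0,0.1],[0,0,0]],[[0,0,0.2],[0,0,0]],[[0,0,0.2],[0,0,0]],[[0,0,0.2],[0,0,0]]]}}

```text
time_s: 4.32
eef_pos: [0.6074, 0.0957, 0.0772]
tool_rot: [0.0, -0.028, 1.0, 0.0]
force: [-5.1, -0.5, 14.0]
gripper_width: 0.0008
```

```bash
python3 -c "
from h import *
where()"
```

```text
t 4.325 slabframe tip mm [72.5 60.9] z 52.23 F [-5.12 -0.52 13.96]
```

Corner 3 took 14 N with about 0.3 mm of give, so it is firm. Lifting and going to corner 1.

Request:
{"name": "drive_tool", "arguments": {"rows": [[[0,0,-0.3],[0,0,0]],[[0,0,-1.0],[0,0,0]],[[2,0,-1.6],[0,0,0]],[[6,0,-1.6],[0,0,0]],[[10,0,-1.6],[0,0,0]],[[13,0,-1.6],[0,0,0]],[[14.4,0,-1.4],[0,0,0]],[[14.4,0,-1.0],[0,0,0]],[[14.4,0,-0.7],[0,0,0]],[[14.4,0,-0.7],[0,0,0]]]}}

```text
time_s: 5.58
eef_pos: [0.4645, 0.0878, 0.0823]
tool_rot: [0.0, -0.028, 1.0, 0.0]
force: [-1.1, 0.9, 0.1]
gripper_width: 0.0004
```

```bash
python3 -c "
from h import *
where()
f=optics.grab_frame('wrist')[:,:,::-1]; cv2.imwrite('pics/w2.png',f)"
```

```text
t 5.575 slabframe tip mm [-70.6  60.6] z 57.35 F [-1.1   0.93  0.12]
```

View pics/w2.png

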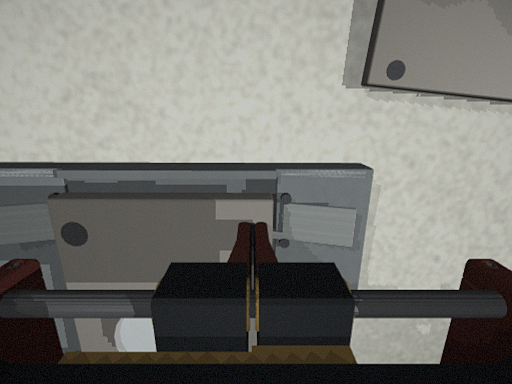

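Request:
{"name": "drive_tool", "arguments": {"rows": [[[0,0,0.3],[0,0,0]],[[0,0,0.5],[0,0,0]],[[0,0,0.6],[0,0,0]],[[0,0,0.65],[0,0,0]],[[0,0,0.65],[0,0,0]],[[0,0,0.65],[0,0,0]]]}}

```text
time_s: 6.38
eef_pos: [0.4635, 0.0878, 0.0763]
tool_rot: [0.0, -0.028, 1.0, 0.0]
force: [-0.6, 0.8, 3.4]
gripper_width: 0.0006
```

```bash
python3 -c "
from h import *
where()"
```

```text
t 6.375 slabframe tip mm [-71.6  60.7] z 51.3 F [-0.59  0.82  3.44]
```

Request:
{"name": "drive_tool", "arguments": {"rows": [[[0,0,0.1],[0,0,0]],[[0,0,0.2],[0,0,0]],[[0,0,0.2],[0,0,0]],[[0,0,0.2],[0,0,0]]]}}

```text
time_s: 6.88
eef_pos: [0.4633, 0.088, 0.0743]
tool_rot: [-0.0, -0.028, 1.0, 0.0]
force: [-3.3, 4.1, 6.4]
gripper_width: 0.0003
```

```bash
python3 -c "
from h import *
where()"
```

```text
t 6.875 slabframe tip mm [-71.8  60.8] z 49.27 F [-3.26  4.08  6.44]
```

Request:
{"name": "drive_tool", "arguments": {"rows": [[[0,0,0.1],[0,0,0]],[[0,0,0.15],[0,0,0]],[[0,0,0.15],[0,0,0]],[[0,0,0.15],[0,0,0]]]}}

```text
time_s: 7.38
eef_pos: [0.4632, 0.0881, 0.0729]
tool_rot: [-0.0, -0.027, 1.0, 0.0]
force: [-4.3, 5.5, 8.0]
gripper_width: 0.0006
```

```bash
python3 -c "
from h import *
where()"
```

```text
t 7.375 slabframe tip mm [-71.9  61. ] z 47.88 F [-4.28  5.48  7.98]
```

Corner 1 gives: about 4.3 mm at 8 N, steadily, matching the bad corner. Now I'll let it come back up slowly and check.

Request:
{"name": "drive_tool", "arguments": {"rows": [[[0,0,-0.1],[0,0,0]],[[0,0,-0.3],[0,0,0]],[[0,0,-0.5],[0,0,0]],[[0,0,-0.8],[0,0,0]],[[0,0,-1.4],[0,0,0]],[[0,0,-2],[0,0,0]],[[0,2,-2.2],[0,0,0]],[[0,4.5,-2.2],[0,0,0]],[[-0.1,6.0,-2.2],[0,0,0]],[[-0.1,6.0,-2.2],[0,0,0]]]}}

```text
time_s: 8.62
eef_pos: [0.4614, 0.1484, 0.0948]
tool_rot: [0.0, -0.028, 1.0, 0.0]
force: [0.0, 0.0, 0.5]
gripper_width: 0.0006
```

```bash
python3 -c "
from h import *
where()
f=optics.grab_frame('wrist')[:,:,::-1]; cv2.imwrite('pics/w3.png',f)"
```

```text
t 8.625 slabframe tip mm [-70.5 121.3] z 69.85 F [0.05 0.03 0.46]
```

View pics/w3.png

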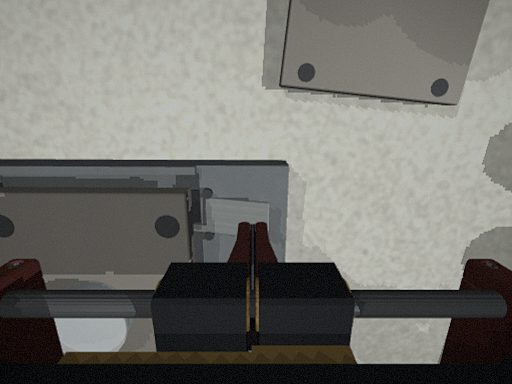

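Mark 1 shows at (167,226) and tab 1 at about (238,217). I'll check that the slab came back up unshifted.

```bash
python3 - <<'E'
from h import *
s=where()
th=.0529; r=np.array([[np.cos(th),-np.sin(th)],[np.sin(th),np.cos(th)]])
print("mark1",(ray("wrist",[(167,226)],.052,s)-[.5382,.0310])@r*1000)
print("tab corners",(ray("wrist",[(208,197),(269,203)],.037,s)-[.5382,.0310])@r*1000)
E
```

```text
t 8.675 slabframe tip mm [-70.8 120.7] z 69.71 F [ 0.15 -0.95 -0.35]
mark1 [[-70.40968304  59.41990486]]
tab corners [[-87.84755566  87.60074041]
 [-83.20431333 134.12705865]]
```

Request:
{"name": "drive_tool", "arguments": {"rows": [[[0,0,0.5],[0,0,0]],[[0,0,1.2],[0,0,0]],[[0,0,1.8],[0,0,0]],[[0,0,2.1],[0,0,0]],[[0,0,2.2],[0,0,0]],[[0,0,2.2],[0,0,0]]]}}

```text
time_s: 9.43
eef_pos: [0.4612, 0.1477, 0.0727]
tool_rot: [-0.0, -0.028, 1.0, 0.0]
force: [-0.4, -0.9, 0.9]
gripper_width: 0.0006
```

Request:
{"name": "drive_tool", "arguments": {"rows": [[[0,0,0.2],[0,0,0]],[[0,0,0.4],[0,0,0]],[[0,0,0.6],[0,0,0]],[[0,0,0.8],[0,0,0]],[[0,0,1.0],[0,0,0]],[[0,0,1.0],[0,0,0]]]}}

```text
time_s: 10.18
eef_pos: [0.4614, 0.148, 0.0629]
tool_rot: [0.0, -0.028, 1.0, 0.0]
force: [-1.1, 1.2, 3.5]
gripper_width: 0.0005
```

Request:
{"name": "drive_tool", "arguments": {"rows": [[[0,0,0.2],[0,0,0]],[[0,0,0.4],[0,0,0]],[[0,0,0.6],[0,0,0]],[[0,0,0.7],[0,0,0]],[[0,0,0.7],[0,0,0]]]}}

```text
time_s: 10.8
eef_pos: [0.4616, 0.1482, 0.056]
tool_rot: [0.001, -0.028, 1.0, 0.0]
force: [-0.3, 3.1, 4.0]
gripper_width: 0.0004
```

```bash
python3 -c "
from h import *
where()"
```

```text
t 10.8 slabframe tip mm [-70.2 121.1] z 30.96 F [-0.31  3.07  4.04]
```

Request:
{"name": "drive_tool", "arguments": {"rows": [[[0,0,0.1],[0,0,0]],[[0,0,0.2],[0,0,0]],[[0,0,0.3],[0,0,0]],[[0,0,0.3],[0,0,0]],[[0,0,0.3],[0,0,0]]]}}

```text
time_s: 11.42
eef_pos: [0.4618, 0.1483, 0.0545]
tool_rot: [0.001, -0.027, 1.0, 0.0]
force: [-7.0, 2.8, 27.5]
gripper_width: 0.0007
```

```bash
python3 -c "
from h import *
where()"
```

```text
t 11.425 slabframe tip mm [-70.  121.2] z 29.51 F [-6.98  2.8  27.48]
```

Tab 1 has bottomed out: tip z is 29.5 mm at 27 N. I'll release, lift straight up and look.

Request:
{"name": "drive_tool", "arguments": {"rows": [[[0,0,-0.2],[0,0,0]],[[0,0,-0.8],[0,0,0]],[[0,0,-2],[0,0,0]],[[0,0,-4],[0,0,0]],[[0,-1,-8],[0,0,0]],[[2,-4,-12],[0,0,0]],[[1,-7,-16],[0,0,0]],[[-2,-10,-19],[0,0,0]],[[-6,-10,-19],[0,0,0]],[[-7,-10,-19],[0,0,0]]]}}

```text
time_s: 12.68
eef_pos: [0.5384, 0.0512, 0.2436]
tool_rot: [0.001, -0.027, 1.0, 0.0]
force: [-0.4, -0.5, -0.6]
gripper_width: -0.0
```

Request:
{"name": "drive_tool", "arguments": {"rows": [[[0,0,0],[0,0,0]],[[0,0,0],[0,0,0]]]}}

```text
time_s: 12.92
eef_pos: [0.5349, 0.0519, 0.242]
tool_rot: [-0.001, -0.028, 1.0, -0.0]
force: [-0.2, -0.9, -0.3]
gripper_width: 0.0006
```

```bash
python3 - <<'E'
from h import *
s=where()
f=optics.grab_frame("wrist")[:,:,::-1]; cv2.imwrite("pics/w4.png",cv2.resize(f,None,fx=1.5,fy=1.5,interpolation=cv2.INTER_CUBIC))
cv2.imwrite("pics/w4r.png",f)
np.save("s4.npy",s,allow_pickle=True)
f=optics.grab_frame("scene")[:,:,::-1]; cv2.imwrite("pics/scene4.png",cv2.resize(f[145:245,185:330],None,fx=5,fy=5,interpolation=cv2.INTER_CUBIC))
E
```

```text
t 12.925 slabframe tip mm [-2.2 21. ] z 217.0 F [-0.25 -0.88 -0.33]
```

View pics/w4.png

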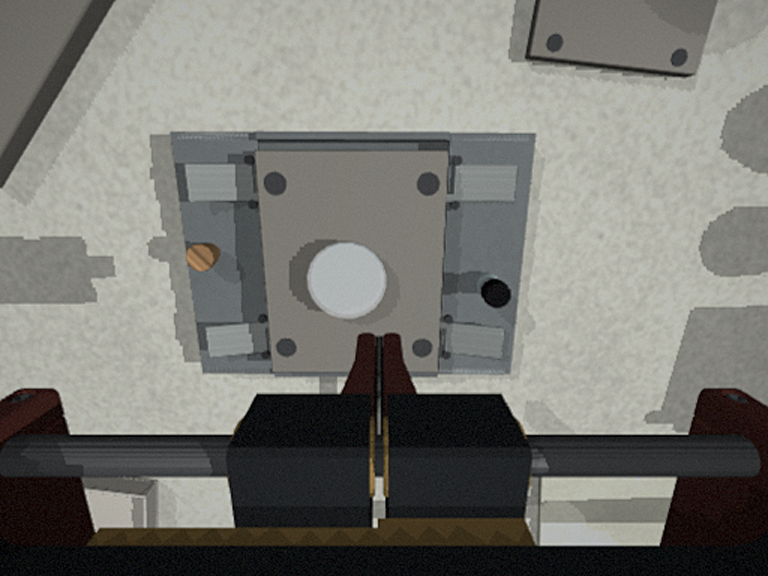

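View pics/scene4.png

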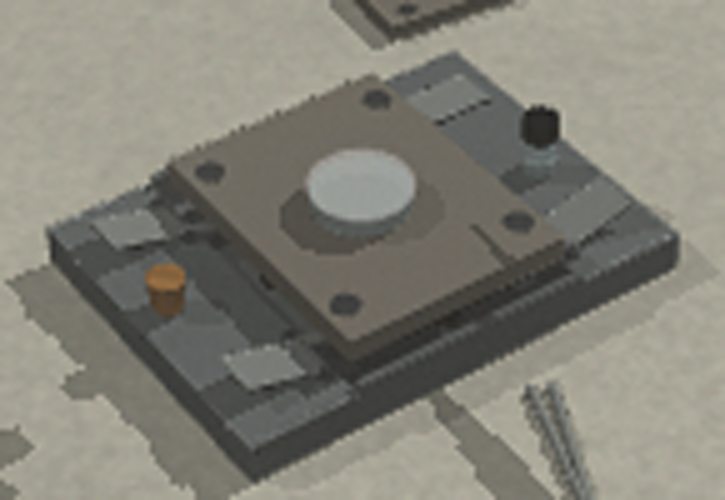

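The scene view shows tab 1 flat at (450,98). The other three tabs, the slab, dish, vial and stopper sit where they did before. The arm is clear, so I'm handing in.

```bash
python3 -c "
from workcell import order
print(order.hand_in())"
```

```text
the job is handed in; nothing more can be done
None
```

The bad corner was corner 1 (near left). I let it come back up, then pressed shim tab 1 down flat and handed the job in at about 13 s.

- **Finding the corner:** corner 3 was firm, with about 0.3 mm of give at 14 N. Corner 1 sank about 4.3 mm at 8 N. I stopped there, so corners 2 and 4 were never pressed.
- **After release:** a wrist picture placed mark 1 within about 1 mm of where it was first measured. That shows the slab had not shifted. I did not measure its height, and none of the checks needed it.
- **Pressing tab 1:** it went past the height where the pads at good corners would stop it and bottomed out with the fingertips at 29.5 mm and 27 N. That matches the flat height.
- **Last checks:** in the final wrist and scene pictures tab 1 lies flat. The other three tabs, the slab, dish, vial and stopper look as they did before. The arm hung about 0.22 m above the bench, touching nothing.
- **Not checked:** I did not press corner 1 again to confirm it is now firm. The sideways force reached about 7 N during the presses, but the pictures showed nothing had moved. No check failed. The cameras disagreed by about 2 mm on the slab's position, within their stated accuracy.

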